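Lay a culture flask down on its broad face in the tray

TASK

Tip the standing culture flask (blue cap) over, away from the tray's end wall that it stands next to, and let it down gently onto its broad face without letting it drop. Leave it lying flat with its base pushed up square against that wall, cap pointing away from it. Only push and support it with the fingers: do not grip or squeeze the thin flask, and do not lift it off the tray, and leave the flask lying beside it, the bottle and the tip box as they are.

Things in the scene. Friction and masses are not known exactly. Their poses are not given: they have to be found in the camera images.
- flask: clear culture flask with blue cap, to be laid down. Starts standing on its base, back face 2 to 25 mm from the tray's end wall. Flat box 40 mm thick (its x), 84 wide (its y), straight to 104 mm, shoulders to 124; 155 tall with cap; 0.09 to 0.14 kg. Origin: centre of its base. z: base to cap; x: at the start towards the end wall (within 0.12 rad), and up once it lies as wanted
- flask_cap (a point): centre of the flat end of the blue cap, 155 mm from the base on the flask's axis. The cap is 34 mm in diameter and 25 mm long, the neck below it 26 mm in diameter. Lying flat, the axis is 20 mm above the tray floor and the cap clears the floor by 3 mm
- flask_toe (a point): middle of the base edge on the side away from the end wall, 20 mm from the axis: the flask turns over this edge, which stays on the tray floor. The centre of mass is on the axis, 65 mm up, so the flask overbalances at about 17 degrees (0.3 rad)
- tray: shallow stainless tray, fixed to the bench, 280 mm long (its x) by 320 wide (its y), floor 3 mm thick, walls 4 mm thick, rim 18 mm above the bench (beading to 21). Origin: centre of its underside on the bench; x points at the end wall that serves as the stop, to the robot's left within 0.3 rad
- tray_stop (a point): middle of the inner face of the tray's end wall on the robot's left, at floor level (3 mm above the bench): the stop for the flask's base; axes as the tray's, x pointing into the wall
- neighbour: a like flask with a red cap, loose, already lying on its broad face in the tray beside the standing one (either side, axes about 140 mm apart), base to the end wall; leave it. Origin: on the tray floor under its axis, 20 mm from its base; x points from cap to base, the cap end is 135 mm along -x; top 40 mm above the tray floor
- reagent: amber bottle with a blue cap, 54 mm in diameter, 105 mm tall, loose on the bench beyond the end wall; leave it. Origin: centre of its underside
- tipbox: white pipette-tip box with yellow top, 82 (its x) by 120 (its y) by 61 mm tall, loose on the bench beyond the end wall; leave it. Origin: centre of its underside
Not all that is in view belongs to the job. Leave any purple look-alike of the flask alone.

How it is judged:
At the end, for the whole second after the job is handed in: The blue-capped flask lies at rest on the broad face that was turned away from the end wall, flat on the tray floor within 3.5 degrees, square to the wall within 6 degrees, the middle of its base no more than 7 mm from the wall; the neighbour, bottle and tip box are within 15 mm of where they stood (angle between flask's own x axis and vertical below 0.06 rad and x of flask in the frame of tray_stop above -0.007 m and angle between the z axis of flask and the x axis of tray, either way round below 0.1 rad and x of flask_cap in the frame of tray_stop below -0.14 m and z of flask in the frame of tray_stop below 0.026 m and linear speed of flask below 0.01 m/s and distance of each of neighbour, reagent, tipbox from where it was at the start of the episode below 0.015 m); the robot touches nothing.
It fails at once if the flask falls or is knocked over: it turns faster than 5 rad/s (a fall of its cap end through more than about 2 cm) (angular speed of flask above 5 rad/s).
It fails at once if the flask is lifted: the base edge it turns over rises more than 10 mm off the tray floor (z of flask_toe in the frame of tray_stop above 0.01 m).
It fails at once if the flask is squeezed or shoved hard: more than 30 N from the fingers (contact force between the fingers and flask above 30 N).
It fails at once if the neighbouring flask is moved more than 15 mm (distance of neighbour from where it was at the start of the episode above 0.015 m).
It fails at once if the bottle or the tip box is moved more than 15 mm or tipped (distance of any of reagent, tipbox from where it was at the start of the episode above 0.015 m or angle between reagent's own z axis and vertical above 0.2 rad).
It also fails if it takes over 59 s, if anything falls off the work surface, if the arm or the gripper's body presses on something with over 40 N, if the wrist force passes 120 N, or if a joint passes its speed limit or range.

ROBOT

A 7-joint arm with a two-finger parallel gripper is mounted at the origin on the work surface. World frame = base frame: x ahead of the robot, y to its left, z up, the work surface at z = 0. Lengths are in m, angles in rad, forces in N, time in s.
With the tool pointing down it reaches from about 0.4 to 0.85 m from the base axis. Payload 4.5 kg.
Tool frame: the origin (TCP) lies at the very end of the fingers, on their centre line; the grasp point (between the pads) lies 19 mm behind it; z points along the fingers, y is the line along which they close (so a half turn about z gives the same grasp; the last joint's range is limited). The gripper opens to 88 mm and grips with 3 to 60 N. Pads are 18 mm wide; open, the fingers measure 123 mm over their backs; the gripper's body (75 mm by 187 mm) begins 45 mm behind the grasp point.
Start: joints at [0.034, 0.689, -0.195, 1.565, 0.157, 0.902, -0.215], TCP at [0.625, 0, 0.239] pointing down, gripper open.
Joint ranges: [-3.01, 3.01], [-0.46, 2.08], [-1.47, 1.51], [0.13, 2.56], [-1, 4.14], [0.04, 2.09], [-2.66, 2.66]. Speed limits (rad/s): [2.57, 2.57, 3.14, 3.14, 3.14, 3.14, 3.14].

INTERFACE

Orientations are given as a unit quaternion [x, y, z, w].
In Python, from plant import r, eyes, nets gives the robot as it stands.
- The arm moves only by the shell command python3 -m pendant 'ROWS' [FORCE]. ROWS is JSON, a list of rows, each an object of numbers: "claw": the opening, from 0 (shut) to 1 (fully open); "dx", "dy", "dz": the shift along the world's x, y, z in mm; "twist": the turn about the world's z in rad. In form: [{"claw": .., "dx": .., "dy": .., "dz": .., "twist": ..}, ...]. A call has 1 to 8 rows; each row is the pose to reach, as a shift and turn from the pose commanded when the call began; what a row does not reach only later rows make up. A row lasts 1/10 s, in which the tool goes at most 50 mm and 8.59 degrees, less where a joint would pass 70% of its speed; a pose out of reach is approached as far as the arm can. A call with a gripper value outside its range is refused whole. The fingers move at their own pace and stop on an object; FORCE is the grip in N (left out, the last holds). Time passes only in rows, so rows that repeat a pose let the fingers close. It gives the time, the measured TCP pose, the force, the opening and the grip force at its end, in the units of the state.
- r.get_state(): the state, without advancing time (a new reading comes with each control period).
- eyes.snapshot(name): name is "scene" or "side" or "wrist"; returns (picture, depth): 420x560x3 uint8, blue, green, red; 420x560 float32, m along the optical axis (not along the pixel's ray), 0 where there is no reading.
- eyes.camera_info(name): a dict with "K" (3x3 intrinsics, pixels), "world_to_cam" (4x4, takes a point from world to camera coordinates); the wrist camera has in their place "T_tool_cam" (4x4, takes a point from camera to tool coordinates, whose origin is the TCP and whose axes are the flange's). Camera axes: x right, y down, z forward; pixel columns grow to the right and rows downward; lengths in m; the calibration is good to about 2 mm. A picture is of the moment at which its call begins: read the wrist's pose just before it. camera_info takes no time and is no camera call.
- r.finish_job(): hands the job in; it is judged then, once.
Trained networks look in the newest picture that a camera, given by its name, has taken for a name from the list of things; names that differ only in an ending like _2 or _b are one class to them, and where a whole thing is asked for, a point or a joint stands for the part that bears it (a point fixed in the world has none). Each returns a list of dicts, best first, with "confidence" (0 to 1); they miss things now and then, are a little off and sometimes report something else, mostly with a low value. They report only what shows in the picture. A call takes as long as a camera call. They do not tell look-alikes from the thing itself.
- nets.spot_in(camera, query): "box" ([left, top, width, height] as shares, 0 to 1, of the picture: columns of its width, rows of its height, round what is visible of it).
- nets.place_of(camera, query): "position" ([column, row] as shares, 0 to 1, of the picture: columns of its width, rows of its height: a listed point, or the origin of a listed thing).
The state is a dict: "clock": time; "q": joint angles; "qd": joint speeds; "joint_torque": joint torques, N m; "tool_pos": TCP position; "eef_rot": TCP orientation; "contact_force": force on the tool from outside, world axes, zero at the start; "moment": the same for the moment, N m; "opening": opening from 0.0 (shut) to 1.0 (fully open); "finger_force": force on a finger pad.
Only numpy, scipy, OpenCV 4.12 (cv2) and the standard library are available. Lean on these libraries where they do the work, as an engineer would, in place of code of your own. Each camera call takes 0.05 s, during which the arm holds its last target. There are 200 camera calls.

## Working session

There is one attempt and no reset: what is moved stays moved. The work goes in short steps, Python scripts to look and compute and a shell command to move; the robot and the scene stay as the last step left them, time stands still between calls to the robot, and variables do not carry over. Pictures are saved under pics/ and viewed, at most 10 in all, crops included, and the job is handed in when it is done.

```bash
ls; mkdir -p pics; cat > h.py <<'E'
import numpy as np, cv2
from plant import r, eyes, nets
def w(cam,px,depth=None,z=None):
    i=eyes.camera_info(cam);K=np.array(i["K"]);T=np.linalg.inv(np.array(i["world_to_cam"]))
    d=np.linalg.inv(K)@[px[0],px[1],1]
    if depth is not None: return (T@np.r_[d*depth,1])[:3]
    D=T[:3,:3]@d; o=T[:3,3]; return o+D*(z-o[2])/D[2]
E
python3 - <<'E'
from h import *
ims=[]
for c in("scene","side"):
    p,d=eyes.snapshot(c); np.save(c+"_d.npy",d); cv2.imwrite(f"pics/{c}0.png",p)
    for q in ("flask","flask_cap","flask_toe","tray","tray_stop","neighbour","reagent","tipbox"):
        for o in nets.place_of(c,q)[:3]:
            px=np.array(o["position"])*[560,420]
            zz={"flask":.003,"flask_cap":.158,"flask_toe":.003,"tray":0,"tray_stop":.003,"neighbour":.003,"reagent":0,"tipbox":0}[q]
            print(c,q,round(o["confidence"],2),px.round(),w(c,px,z=zz).round(3))
E
```

```text
pics
scene flask 0.75 [425. 286.] [0.438 0.423 0.003]
scene flask 0.66 [263. 270.] [0.599 0.164 0.003]
scene flask_cap 0.73 [259. 211.] [0.598 0.157 0.158]
scene flask_cap 0.63 [445. 228.] [0.435 0.421 0.158]
scene flask_toe 0.69 [436. 290.] [0.434 0.445 0.003]
scene flask_toe 0.64 [250. 265.] [0.606 0.138 0.003]
scene flask_toe 0.48 [361. 239.] [0.413 0.268 0.003]
scene tray_stop 0.85 [297. 248.] [0.515 0.182 0.003]
scene tray_stop 0.19 [263. 268.] [0.594 0.162 0.003]
scene tray_stop 0.18 [291. 223.] [0.467 0.132 0.003]
scene neighbour 0.9 [293. 224.] [0.467 0.137 0.003]
scene neighbour 0.34 [262. 211.] [0.479 0.063 0.003]
scene reagent 0.82 [335. 300.] [0.567 0.31  0.   ]
scene tipbox 0.75 [361. 239.] [0.412 0.268 0.   ]
side flask 0.85 [289. 393.] [0.44  0.421 0.003]
side flask 0.58 [266. 254.] [0.598 0.151 0.003]
side flask_cap 0.96 [267. 191.] [0.595 0.149 0.158]
side flask_cap 0.56 [293. 327.] [0.436 0.423 0.158]
side flask_toe 0.87 [267. 251.] [0.601 0.14  0.003]
side flask_toe 0.68 [249. 317.] [0.558 0.313 0.003]
side flask_toe 0.61 [289. 409.] [0.43  0.445 0.003]
side tray 0.61 [303. 231.] [0.555 0.046 0.   ]
side tray_stop 0.96 [299. 272.] [0.518 0.172 0.003]
side reagent 0.7 [248. 319.] [0.558 0.317 0.   ]
side reagent 0.4 [263. 192.] [ 0.703 -0.062  0.   ]
side tipbox 0.69 [337. 321.] [0.414 0.26  0.   ]
```

View pics/scene0.png

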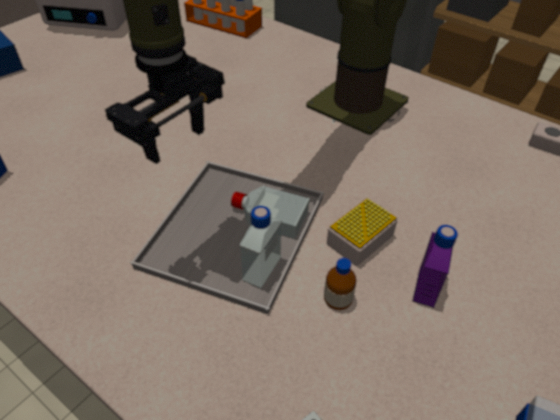

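View pics/side0.png

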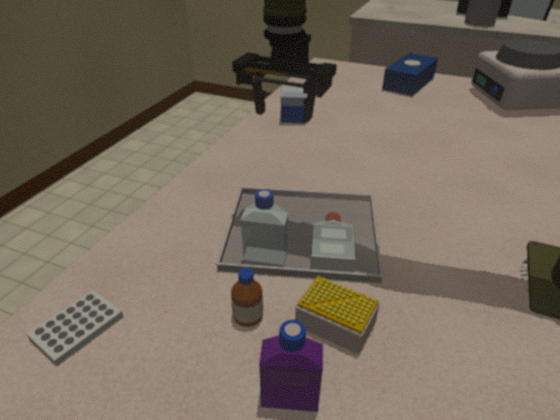

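```bash
python3 - <<'E'
from h import *
C={"scene":[(208,166),(321,195),(268,304),(136,265)],"side":[(375,195),(380,275),(221,270),(240,190)]}
for c in C:
    P=np.array([w(c,p,z=.02) for p in C[c]]); print(c,P.round(3).tolist())
    a=P[1]-P[0];b=P[2]-P[3];e=P[2]-P[1];print(np.linalg.norm(a),np.linalg.norm(e),np.arctan2(*a[:2]),np.arctan2(*b[:2]),np.arctan2(-e[1],e[0]), "wallmid",(P[1]+P[2])/2)
    g=cv2.imread(f"pics/{c}0.png"); x,y,ww,h=(120,150,220,170) if c=="scene" else (205,170,200,125)
    k=3.5
    cv2.imwrite(f"pics/{c}0c.png",cv2.resize(g[y:y+h,x:x+ww],None,fx=k,fy=k,interpolation=cv2.INTER_CUBIC))
s=r.get_state();print(s["eef_rot"],s["tool_pos"],s["clock"],s["opening"])
from scipy.spatial.transform import Rotation as R
print(R.from_quat(s["eef_rot"]).as_matrix().round(3))
E
```

```text
scene [[0.459, -0.114, 0.02], [0.375, 0.141, 0.02], [0.662, 0.228, 0.02], [0.75, -0.021, 0.02]]
0.2686225005540403 0.2995883705095686 -0.31716864631706493 -0.3404037390881788 -0.2933867766760801 wallmid [0.5181729  0.18451887 0.02      ]
side [[0.438, -0.13, 0.02], [0.367, 0.137, 0.02], [0.651, 0.244, 0.02], [0.745, -0.021, 0.02]]
0.27541357674618444 0.30343544345332985 -0.25995304638818895 -0.33979680401888995 -0.36115091644858277 wallmid [0.50931626 0.1901513  0.02      ]
[7.07107650e-01 7.07105912e-01 2.80759185e-05 1.73172771e-05] [6.25022473e-01 3.25227619e-05 2.38736918e-01] 0.9 1.000942640568437
[[ 0.  1.  0.]
 [ 1. -0.  0.]
 [ 0.  0. -1.]]
```

View pics/scene0c.png

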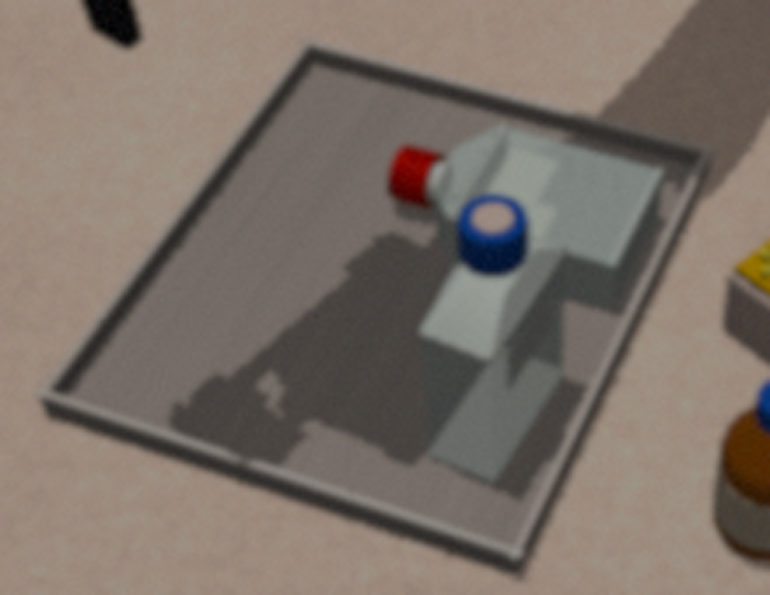

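View pics/side0c.png

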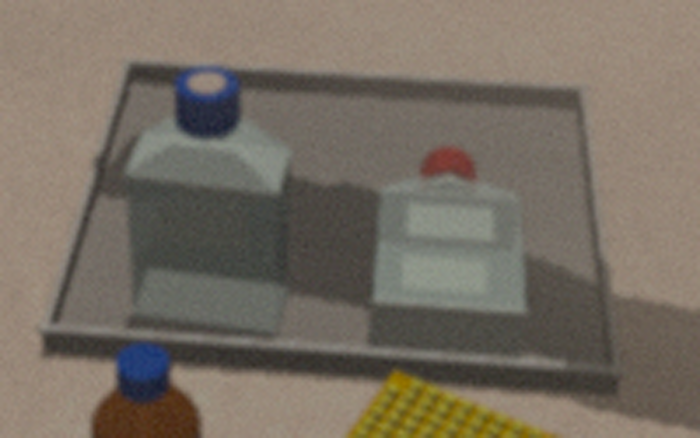

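```bash
python3 - <<'E'
from h import *
C={"scene":[(208,163.7),(322.3,194.3),(269.2,309.5),(132.9,264)],"side":[(371.3,196.3),(380.7,275.7),(217.9,264.8),(241.6,189.4)]}
L=[]
for c in C:
    P=np.array([w(c,p,z=.02) for p in C[c]]); L.append(P)
    print(P.round(3).tolist(), w(c,[(260.9,212.3),(264.1,193.4)][c=="side"],z=.158).round(4))
P=np.mean(L,0)[:,:2]
m=np.array([[-.14,-.16],[.14,-.16],[.14,.16],[-.14,.16]]) # guess: near robot side sign
m=np.array([[-.14,.16],[.14,.16],[.14,-.16],[-.14,-.16]])
Pc=P-P.mean(0);U,S,V=np.linalg.svd(m.T@Pc);Rm=(U@np.diag([1,np.linalg.det(U@V)])@V).T
a=np.arctan2(Rm[1,0],Rm[0,0]);print("centre",P.mean(0),"angle",a,"res",(Pc-(m@Rm.T)).round(3).tolist(),"stop",P.mean(0)+Rm@[.136,0])
st=P.mean(0)+Rm@[.136,0]
for q in ([.598,.157],[.595,.149]): print(Rm.T@(np.array(q)-st))
E
```

```text
[[0.453, -0.12, 0.02], [0.371, 0.142, 0.02], [0.669, 0.237, 0.02], [0.752, -0.027, 0.02]] [0.5975 0.1611 0.158 ]
[[0.445, -0.121, 0.02], [0.366, 0.138, 0.02], [0.664, 0.233, 0.02], [0.742, -0.025, 0.02]] [0.5973 0.1575 0.158 ]
centre [0.55773497 0.05720832] angle 1.874630022016843 res [[0.002, 0.004], [0.005, -0.003], [-0.002, -0.004], [-0.005, 0.002]] stop [0.51704642 0.18697905]
[-0.05282563 -0.06827648]
[-0.05956167 -0.06302044]
```

```bash
python3 -m pendant '[{"claw":1,"dx":-14,"dy":80,"dz":0,"twist":0.94},{"claw":1,"dx":-28,"dy":159,"dz":0,"twist":1.875},{"claw":1,"dx":-28,"dy":159,"dz":0,"twist":1.875},{"claw":1,"dx":-28,"dy":159,"dz":0,"twist":1.875},{"claw":1,"dx":-28,"dy":159,"dz":0,"twist":1.875},{"claw":1,"dx":-28,"dy":159,"dz":0,"twist":1.875},{"claw":1,"dx":-28,"dy":159,"dz":0,"twist":1.875},{"claw":1,"dx":-28,"dy":159,"dz":0,"twist":1.875}]'
python3 -m pendant '[{"claw":1,"dx":0,"dy":0,"dz":0,"twist":0.8},{"claw":1,"dx":0,"dy":0,"dz":0,"twist":0.8}]' >/dev/null; python3 - <<'E'
from h import *
s=r.get_state();print(s["tool_pos"],s["eef_rot"],s["q"])
E
```

```text
clock: 1.7
tool_pos: [0.5971, 0.159, 0.2388]
eef_rot: [0.181, 0.983, -0.0, 0.0]
contact_force: [-0.5, 0.0, -0.5]
opening: 1.0
finger_force: 0.0
[0.59708561 0.15885282 0.2387548 ] [ 3.24179117e-02  9.99474398e-01 -7.12130115e-05  4.91912456e-05] [-0.00704003  0.73213995 -0.60422342  1.57556504  0.47374657  0.98409031
  0.74800586]
```

```bash
python3 -m pendant '[{"claw":1,"dx":0,"dy":0,"dz":0,"twist":0.15},{"claw":1,"dx":0,"dy":0,"dz":0,"twist":0.37},{"claw":1,"dx":0,"dy":0,"dz":0,"twist":0.37},{"claw":1,"dx":0,"dy":0,"dz":0,"twist":0.37}]'; python3 - <<'E'
from h import *
s=r.get_state()
p,d=eyes.snapshot("wrist");cv2.imwrite("pics/w1.png",p)
i=eyes.camera_info("wrist");print(i)
from scipy.spatial.transform import Rotation as R
T=np.eye(4);T[:3,:3]=R.from_quat(s["eef_rot"]).as_matrix();T[:3,3]=s["tool_pos"];T=T@np.array(i["T_tool_cam"])
for q,z in(("flask_cap",.158),("flask",.003),("flask_toe",.003)):
  for o in nets.place_of("wrist",q)[:2]:
    px=np.array(o["position"])*[560,420];D=T[:3,:3]@np.linalg.inv(np.array(i["K"]))@[*px,1];print(q,o["confidence"],px.round(),(T[:3,3]+D*(z-T[2,3])/D[2]).round(4))
E
```

```text
clock: 2.3
tool_pos: [0.5971, 0.1587, 0.2386]
eef_rot: [-0.149, 0.989, 0.0, -0.0]
contact_force: [0.7, -0.0, -0.5]
opening: 0.999
finger_force: 0.0
{'K': array([[298.20743587,   0.        , 281.78563877],
       [  0.        , 298.20743587, 211.44757034],
       [  0.        ,   0.        ,   1.        ]]), 'T_tool_cam': array([[-5.13500797e-04, -9.62164458e-01, -2.72468882e-01,
         7.13265861e-02],
       [ 9.99999867e-01, -4.79205047e-04, -1.92413399e-04,
         4.21925065e-05],
       [ 5.45648704e-05, -2.72468944e-01,  9.62164576e-01,
        -1.46661960e-01],
       [ 0.00000000e+00,  0.00000000e+00,  0.00000000e+00,
         1.00000000e+00]])}
flask_cap 0.75 [284. 217.] [0.5941 0.1593 0.158 ]
flask 0.95 [528. 119.] [0.4316 0.4236 0.003 ]
flask 0.77 [280. 181.] [0.5939 0.1557 0.003 ]
flask_toe 0.68 [544. 123.] [0.4299 0.4444 0.003 ]
```

View pics/w1.png

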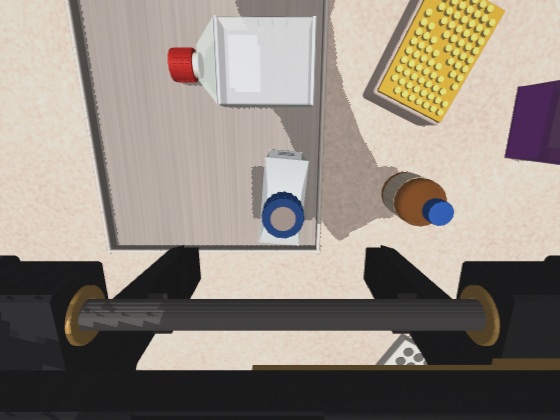

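```bash
python3 -m pendant '[{"claw":1,"dx":-3,"dy":0,"dz":-40,"twist":0},{"claw":1,"dx":-3,"dy":0,"dz":-80,"twist":0},{"claw":1,"dx":-3,"dy":0,"dz":-106,"twist":0},{"claw":0.62,"dx":-3,"dy":0,"dz":-106,"twist":0},{"claw":0.62,"dx":-3,"dy":0,"dz":-106,"twist":0},{"claw":0.62,"dx":-3,"dy":0,"dz":-106,"twist":0},{"claw":0.62,"dx":-3,"dy":0,"dz":-106,"twist":0}]'; python3 - <<'E'
from h import *
p,d=eyes.snapshot("side");q,d=eyes.snapshot("wrist")
a=cv2.resize(p[80:290,150:430],None,fx=2,fy=2);b=cv2.resize(q,(336,252))
o=np.zeros((420,780,3),np.uint8);o[:,:560]=a[:, :560];o[:165,560:]=cv2.resize(q,(220,165));cv2.imwrite("pics/m2.png",o)
E
```

```text
clock: 3.2
tool_pos: [0.5951, 0.1596, 0.1346]
eef_rot: [-0.149, 0.989, 0.0, 0.002]
contact_force: [-0.4, -0.8, 0.2]
opening: 0.662
finger_force: 0.0
```

View pics/m2.png

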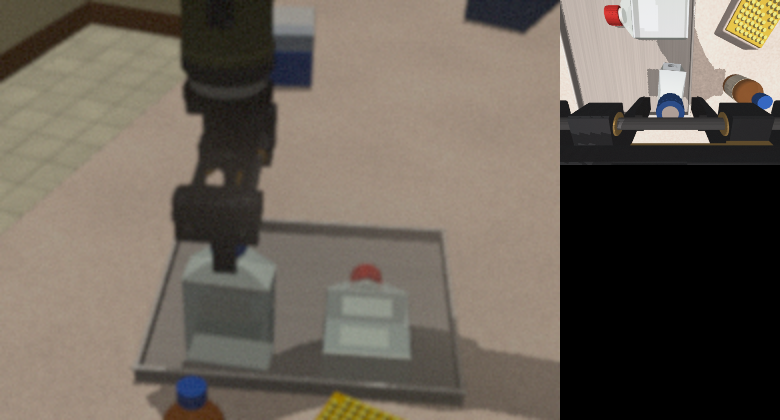

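```bash
python3 -m pendant '[{"claw":0.65,"dx":2.4,"dy":-7.6,"dz":-2,"twist":0},{"claw":0.65,"dx":4.2,"dy":-13.4,"dz":-2,"twist":0},{"claw":0.65,"dx":5.7,"dy":-18,"dz":-2,"twist":0},{"claw":0.65,"dx":7.2,"dy":-23,"dz":-3,"twist":0},{"claw":0.65,"dx":8.7,"dy":-27.7,"dz":-3,"twist":0},{"claw":0.65,"dx":10.2,"dy":-32.4,"dz":-4,"twist":0},{"claw":0.65,"dx":11.4,"dy":-36,"dz":-5,"twist":0},{"claw":0.65,"dx":12.6,"dy":-40,"dz":-6,"twist":0}]'; python3 - <<'E'
from h import *
p,d=eyes.snapshot("side");q,d=eyes.snapshot("wrist");s,d=eyes.snapshot("scene")
o=np.zeros((420,800,3),np.uint8);o[:,:400]=cv2.resize(p[90:279,170:350],(400,420));o[:210,400:]=cv2.resize(q,(400,300))[:210];o[210:,400:]=cv2.resize(s[130:270,150:350],(400,280))[:210];cv2.imwrite("pics/m3.png",o)
E
```

```text
clock: 4.1
tool_pos: [0.6067, 0.1188, 0.1267]
eef_rot: [-0.149, 0.989, 0.0, -0.0]
contact_force: [0.4, -0.2, -1.1]
opening: 0.649
finger_force: 0.0
```

View pics/m3.png

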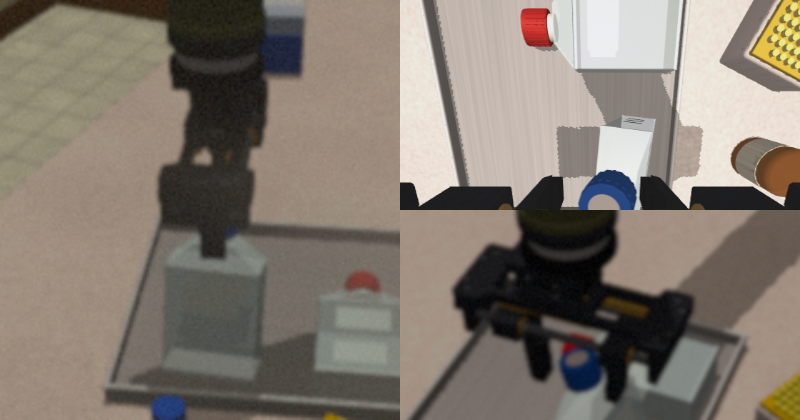

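```bash
python3 -m pendant '[{"claw":0.65,"dx":1,"dy":-3.8,"dz":0,"twist":0},{"claw":0.65,"dx":2.1,"dy":-7,"dz":0,"twist":0},{"claw":0.65,"dx":3,"dy":-10,"dz":0,"twist":0},{"claw":0.65,"dx":3.9,"dy":-12.4,"dz":0,"twist":0},{"claw":0.65,"dx":4.8,"dy":-15.3,"dz":0,"twist":0},{"claw":0.65,"dx":5.7,"dy":-18,"dz":0,"twist":0},{"claw":0.65,"dx":6.6,"dy":-21,"dz":0,"twist":0},{"claw":0.65,"dx":7.2,"dy":-23,"dz":0,"twist":0}]'; python3 - <<'E'
from h import *
p,d=eyes.snapshot("side");q,d=eyes.snapshot("wrist");s,d=eyes.snapshot("scene")
o=np.zeros((420,800,3),np.uint8);o[:,:400]=cv2.resize(p[90:279,170:350],(400,420));o[:210,400:]=cv2.resize(q,(400,300))[60:270];o[210:,400:]=cv2.resize(s[130:270,150:350],(400,280))[:210];cv2.imwrite("pics/m4.png",o)
E
```

```text
clock: 5.05
tool_pos: [0.614, 0.0956, 0.1267]
eef_rot: [-0.149, 0.989, -0.0, 0.0]
contact_force: [0.1, -1.1, 0.3]
opening: 0.646
finger_force: 0.0
```

View pics/m4.png

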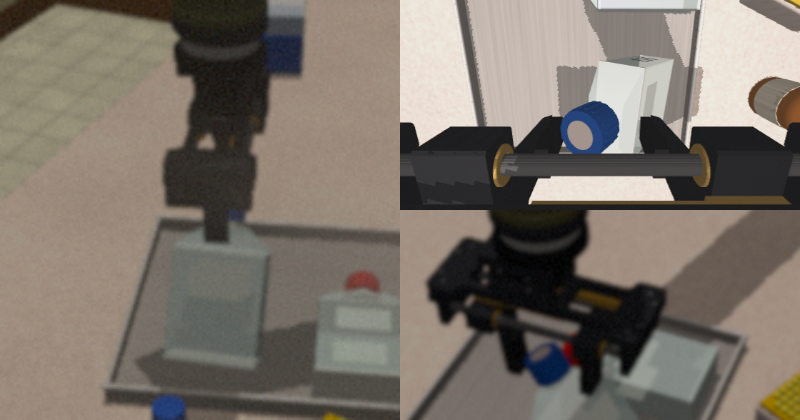

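```bash
cat >> h.py <<'E'
from scipy.spatial.transform import Rotation as R
def cap():
    s=r.get_state();p,d=eyes.snapshot("wrist");i=eyes.camera_info("wrist")
    T=np.eye(4);T[:3,:3]=R.from_quat(s["eef_rot"]).as_matrix();T[:3,3]=s["tool_pos"];Tc=T@np.array(i["T_tool_cam"])
    h=cv2.cvtColor(p,cv2.COLOR_BGR2HSV);m=cv2.inRange(h,(100,120,40),(125,255,255))>0
    n,l,st,c=cv2.connectedComponentsWithStats(m.astype(np.uint8))
    k=1+np.argmax([st[j,4] if c[j][0]<380 else 0 for j in range(1,n)]);v,u=np.where((l==k)&(d>0))
    D=d[v,u];P=np.linalg.inv(np.array(i["K"]))@np.array([u*D,v*D,D]);W=(Tc[:3,:3]@P).T+Tc[:3,3]
    ex=np.array([-.299,.954]);ey=np.array([-.954,-.299]);o=np.array([.517,.187])
    f=lambda q:np.c_[(q[:,:2]-o)@ex,(q[:,:2]-o)@ey,q[:,2]-.003]*1000
    F=f(W);print("n",len(F),"cap tray-frame pct2/50/98",np.percentile(F,[2,50,98],axis=0).round(1).tolist(),"tcp",f(T[None,:3,3]).round(1),"t",s["clock"],"F",np.round(s["contact_force"],1), "open",round(s["opening"],3),"yaw",round(2*np.arctan2(s["eef_rot"][1],s["eef_rot"][0]),3))
    return p,d
E
python3 -c "
from h import *
cap()"
```

```text
n 3525 cap tray-frame pct2/50/98 [[-142.5, -70.8, 128.8], [-119.8, -51.6, 143.0], [-105.8, -42.4, 152.6]] tcp [[-116.   -65.1  123.7]] t 5.2 F [ 0.8 -0.2 -0.6] open 0.653 yaw 3.441
```

```bash
python3 -c "
import numpy as np
ex=np.array([-.299,.954]);ey=np.array([-.954,-.299])
def tcp(b,yc): 
    e=8.75*np.cos(b)+9*np.sin(b)
    return (-144.6-e+37.35*np.cos(b))*ex+(yc-37.35*np.sin(b))*ey
p0=tcp(0,-65)
for k in range(1,12):
    b=.142*k; print(round(-b,2),(tcp(b,-65+9*k/11)-p0).round(1))
"
```

```text
-0.14 [ 4.7 -0.2]
-0.28 [ 9.5 -0.9]
-0.43 [14.3 -2.1]
-0.57 [18.8 -3.9]
-0.71 [23.1 -6.1]
-0.85 [27.1 -8.8]
-0.99 [ 30.5 -12. ]
-1.14 [ 33.5 -15.4]
-1.28 [ 35.8 -19.1]
-1.42 [ 37.3 -23.1]
-1.56 [ 38.2 -27.2]
```

```bash
python3 -m pendant '[{"claw":0.65,"dx":4.7,"dy":-0.2,"dz":1,"twist":-0.14},{"claw":0.65,"dx":9.5,"dy":-0.9,"dz":1,"twist":-0.28},{"claw":0.65,"dx":14.3,"dy":-2.1,"dz":1,"twist":-0.42},{"claw":0.65,"dx":18.8,"dy":-3.9,"dz":1,"twist":-0.56},{"claw":0.65,"dx":23.1,"dy":-6.1,"dz":1,"twist":-0.7},{"claw":0.65,"dx":27.1,"dy":-8.8,"dz":1,"twist":-0.84}]'; python3 - <<'E'
from h import *
q,d=cap()
p,d=eyes.snapshot("side");s,d=eyes.snapshot("scene")
o=np.zeros((420,800,3),np.uint8);o[:,:400]=cv2.resize(p[90:279,170:350],(400,420));o[:210,400:]=cv2.resize(q,(400,300))[60:270];o[210:,400:]=cv2.resize(s[130:270,150:350],(400,280))[:210];cv2.imwrite("pics/m5.png",o)
E
```

```text
clock: 5.85
tool_pos: [0.641, 0.0877, 0.1278]
eef_rot: [0.27, 0.963, 0.0, -0.0]
contact_force: [-0.8, 0.8, 0.6]
opening: 0.653
finger_force: 0.0
n 3984 cap tray-frame pct2/50/98 [[-141.5, -74.4, 132.3], [-115.9, -58.0, 144.6], [-104.7, -43.9, 152.8]] tcp [[-131.8  -88.6  124.8]] t 5.85 F [-0.8  0.8  0.6] open 0.653 yaw 2.596
```

View pics/m5.png

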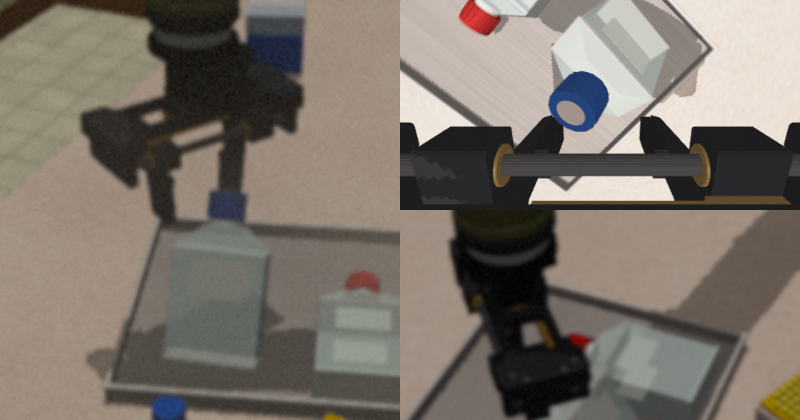

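```bash
python3 -m pendant '[{"claw":0.65,"dx":3.4,"dy":-3.2,"dz":0,"twist":-0.15},{"claw":0.65,"dx":6.4,"dy":-6.6,"dz":0,"twist":-0.29},{"claw":0.65,"dx":8.7,"dy":-10.3,"dz":0,"twist":-0.43},{"claw":0.65,"dx":10.2,"dy":-14.3,"dz":0,"twist":-0.57},{"claw":0.65,"dx":11.1,"dy":-18.4,"dz":0,"twist":-0.72},{"claw":0.65,"dx":11.1,"dy":-18.4,"dz":0,"twist":-0.72}]' | tail -3; python3 -c "
from h import *
q,d=cap()
cv2.imwrite('pics/w6.png',q)"
```

```text
contact_force: [0.9, 0.6, -0.4]
opening: 0.65
finger_force: 0.0
n 4268 cap tray-frame pct2/50/98 [[-140.7, -76.3, 131.6], [-115.8, -63.1, 144.7], [-104.0, -45.3, 152.9]] tcp [[-153.3  -93.1  124.7]] t 6.6 F [ 0.9  0.6 -0.4] open 0.65 yaw 1.883
```

View pics/w6.png

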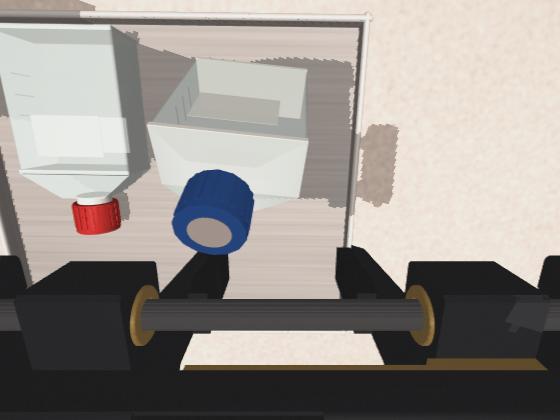

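```bash
python3 -m pendant '[{"claw":0.65,"dx":1.4,"dy":-4.5,"dz":-2.7,"twist":0},{"claw":0.65,"dx":2.8,"dy":-9,"dz":-5.5,"twist":0},{"claw":0.65,"dx":4.2,"dy":-13.3,"dz":-8.4,"twist":0},{"claw":0.65,"dx":5.5,"dy":-17.6,"dz":-11.5,"twist":0},{"claw":0.65,"dx":6.8,"dy":-21.7,"dz":-14.7,"twist":0},{"claw":0.65,"dx":8,"dy":-25.7,"dz":-18,"twist":0},{"claw":0.65,"dx":9,"dy":-28.6,"dz":-20.8,"twist":0},{"claw":0.65,"dx":9.9,"dy":-31.5,"dz":-23.5,"twist":0}]' | tail -3; python3 -c "
from h import *
q,d=cap()
cv2.imwrite('pics/w7.png',q)"
```

```text
contact_force: [-0.1, 0.2, -1.1]
opening: 0.652
finger_force: 0.1
n 4798 cap tray-frame pct2/50/98 [[-173.1, -74.7, 114.8], [-149.5, -61.6, 126.9], [-137.0, -44.2, 135.8]] tcp [[-186.4  -93.5  100.9]] t 7.45 F [-0.1  0.2 -1.1] open 0.652 yaw 1.881
```

```bash
python3 -m pendant '[{"claw":0.65,"dx":-0.9,"dy":2.9,"dz":0,"twist":0},{"claw":0.65,"dx":-1.8,"dy":5.7,"dz":0,"twist":0},{"claw":0.65,"dx":-2.7,"dy":8.6,"dz":0,"twist":0},{"claw":0.65,"dx":-3.6,"dy":11.5,"dz":0,"twist":0},{"claw":0.65,"dx":-4.5,"dy":14.3,"dz":0,"twist":0}]' | tail -3; python3 -c "
from h import *
q,d=cap()
cv2.imwrite('pics/w8.png',q)"
```

```text
contact_force: [1.2, -0.3, 0.8]
opening: 0.653
finger_force: 0.4
n 4800 cap tray-frame pct2/50/98 [[-157.6, -75.0, 115.2], [-134.0, -62.0, 127.5], [-121.5, -44.5, 136.4]] tcp [[-170.6  -93.6  101.4]] t 8.0 F [ 1.2 -0.3  0.8] open 0.653 yaw 1.881
```

```bash
python3 -m pendant '[{"claw":0.65,"dx":-0.9,"dy":2.9,"dz":0,"twist":0},{"claw":0.65,"dx":-1.8,"dy":5.7,"dz":0,"twist":0},{"claw":0.65,"dx":-2.7,"dy":8.6,"dz":0,"twist":0},{"claw":0.65,"dx":-3.6,"dy":11.5,"dz":0,"twist":0},{"claw":0.65,"dx":-4.5,"dy":14.3,"dz":0,"twist":0},{"claw":0.65,"dx":-5.4,"dy":17.2,"dz":0,"twist":0}]' | tail -3; python3 -c "
from h import *
q,d=cap()
cv2.imwrite('pics/w9.png',q)"
```

```text
contact_force: [-0.3, -0.1, 0.2]
opening: 0.649
finger_force: 0.1
n 5602 cap tray-frame pct2/50/98 [[-140.1, -76.6, 125.6], [-115.6, -63.6, 137.7], [-103.6, -46.1, 146.6]] tcp [[-152.7  -93.4  101.2]] t 8.65 F [-0.3 -0.1  0.2] open 0.649 yaw 1.881
```

```bash
python3 -m pendant '[{"claw":0.65,"dx":1.3,"dy":-4.3,"dz":-3.1,"twist":0},{"claw":0.65,"dx":2.6,"dy":-8.4,"dz":-6.4,"twist":0},{"claw":0.65,"dx":3.9,"dy":-12.4,"dz":-9.7,"twist":0},{"claw":0.65,"dx":5.1,"dy":-16.3,"dz":-13.3,"twist":0},{"claw":0.65,"dx":6.3,"dy":-20.1,"dz":-17,"twist":0},{"claw":0.65,"dx":7.2,"dy":-22.9,"dz":-19.8,"twist":0},{"claw":0.65,"dx":8,"dy":-25.6,"dz":-22.8,"twist":0},{"claw":0.65,"dx":8.8,"dy":-28.1,"dz":-25.8,"twist":0}]' | tail -3; python3 -c "
from h import *
q,d=cap()"
```

```text
contact_force: [-0.2, -0.6, -0.8]
opening: 0.651
finger_force: 0.1
n 5988 cap tray-frame pct2/50/98 [[-167.6, -75.6, 103.8], [-146.8, -62.6, 117.0], [-134.5, -45.6, 125.3]] tcp [[-182.8  -93.5   75.2]] t 9.5 F [-0.2 -0.6 -0.8] open 0.651 yaw 1.881
```

```bash
python3 -m pendant '[{"claw":0.65,"dx":-0.8,"dy":2.4,"dz":0,"twist":0},{"claw":0.65,"dx":-1.5,"dy":4.8,"dz":0,"twist":0},{"claw":0.65,"dx":-2.2,"dy":7.2,"dz":0,"twist":0},{"claw":0.65,"dx":-3,"dy":9.5,"dz":0,"twist":0},{"claw":0.65,"dx":-3.7,"dy":12,"dz":0,"twist":0}]' | tail -3; python3 -c "
from h import *
q,d=cap()
s,d=eyes.snapshot('scene');p,d=eyes.snapshot('side')
o=np.zeros((420,800,3),np.uint8);o[:,:400]=cv2.resize(p[120:309,170:350],(400,420));o[:210,400:]=cv2.resize(q,(400,300))[0:210];o[210:,400:]=cv2.resize(s[150:290,150:350],(400,280))[:210];cv2.imwrite('pics/m6.png',o)"
```

```text
contact_force: [0.2, -0.7, -0.1]
opening: 0.648
finger_force: 0.3
n 5968 cap tray-frame pct2/50/98 [[-154.2, -75.9, 104.3], [-133.8, -62.9, 117.4], [-121.6, -45.9, 125.8]] tcp [[-169.6  -93.6   75.6]] t 10.05 F [ 0.2 -0.7 -0.1] open 0.648 yaw 1.881
```

```bash
python3 -m pendant '[{"claw":0.65,"dx":-0.8,"dy":2.4,"dz":0,"twist":0},{"claw":0.65,"dx":-1.5,"dy":4.8,"dz":0,"twist":0},{"claw":0.65,"dx":-2.2,"dy":7.2,"dz":0,"twist":0},{"claw":0.65,"dx":-3,"dy":9.5,"dz":0,"twist":0}]' | tail -3; python3 -c "
from h import *
q,d=cap()
s,d=eyes.snapshot('scene');p,d=eyes.snapshot('side')
o=np.zeros((420,800,3),np.uint8);o[:,:400]=cv2.resize(p[120:309,170:350],(400,420));o[:210,400:]=cv2.resize(q,(400,300))[0:210];o[210:,400:]=cv2.resize(s[150:290,150:350],(400,280))[:210];cv2.imwrite('pics/m6.png',o)"
```

```text
contact_force: [0.4, -0.6, 0.2]
opening: 0.649
finger_force: 0.3
n 5942 cap tray-frame pct2/50/98 [[-144.4, -76.1, 104.1], [-124.1, -63.1, 117.1], [-111.9, -46.0, 125.4]] tcp [[-159.8  -93.5   75.5]] t 10.6 F [ 0.4 -0.6  0.2] open 0.649 yaw 1.881
```

View pics/m6.png

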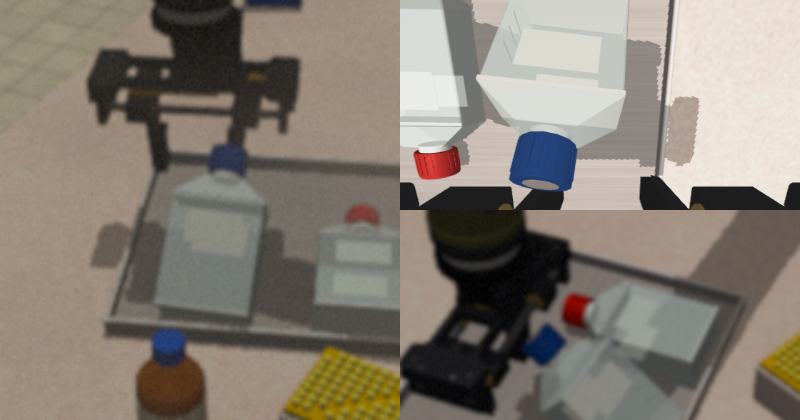

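```bash
python3 -m pendant '[{"claw":0.65,"dx":-0.6,"dy":1.9,"dz":0,"twist":0},{"claw":0.65,"dx":-1.2,"dy":3.8,"dz":0,"twist":0},{"claw":0.65,"dx":-1.8,"dy":5.7,"dz":0,"twist":0},{"claw":0.65,"dx":-2.4,"dy":7.6,"dz":0,"twist":0}]' | tail -3; python3 -c "
from h import *
q,d=cap()"
```

```text
contact_force: [0.5, -0.9, -0.2]
opening: 0.652
finger_force: 0.3
n 5928 cap tray-frame pct2/50/98 [[-136.5, -76.2, 104.1], [-116.2, -63.2, 117.0], [-104.0, -46.1, 125.3]] tcp [[-151.9  -93.5   75.5]] t 11.15 F [ 0.5 -0.9 -0.2] open 0.652 yaw 1.881
```

```bash
python3 -m pendant '[{"claw":0.65,"dx":-0.6,"dy":1.9,"dz":0,"twist":0},{"claw":0.65,"dx":-1.2,"dy":3.8,"dz":0,"twist":0},{"claw":0.65,"dx":-1.8,"dy":5.7,"dz":0,"twist":0}]' | tail -3; python3 -c "
from h import *
q,d=cap()"
```

```text
contact_force: [1.2, -2.1, 1.6]
opening: 0.647
finger_force: 1.1
n 6022 cap tray-frame pct2/50/98 [[-131.4, -76.9, 105.6], [-111.3, -63.9, 118.3], [-99.2, -46.8, 126.8]] tcp [[-146.7  -93.7   75.6]] t 11.5 F [ 1.2 -2.1  1.6] open 0.647 yaw 1.881
```

```bash
python3 -m pendant '[{"claw":0.65,"dx":0.5,"dy":-1.7,"dz":0,"twist":0},{"claw":0.65,"dx":1,"dy":-3.4,"dz":0,"twist":0},{"claw":0.65,"dx":1.5,"dy":-5,"dz":0,"twist":0},{"claw":0.65,"dx":2,"dy":-6.7,"dz":0,"twist":0}]' | tail -3; python3 -c "
from h import *
q,d=cap()"
```

```text
contact_force: [-0.3, -0.8, 0.2]
opening: 0.649
finger_force: 0.1
n 5508 cap tray-frame pct2/50/98 [[-135.9, -76.7, 99.9], [-117.6, -63.5, 113.0], [-105.3, -46.5, 121.1]] tcp [[-153.   -93.2   75.3]] t 11.95 F [-0.3 -0.8  0.2] open 0.649 yaw 1.881
```

```bash
python3 -m pendant '[{"claw":0.65,"dx":0.4,"dy":-1.4,"dz":0,"twist":0},{"claw":0.65,"dx":0.8,"dy":-2.7,"dz":0,"twist":0},{"claw":0.65,"dx":0.8,"dy":-2.7,"dz":0,"twist":0}]' | tail -3; python3 -c "
from h import *
q,d=cap()"
```

```text
contact_force: [0.7, 0.5, -1.4]
opening: 0.652
finger_force: 0.1
n 5145 cap tray-frame pct2/50/98 [[-137.2, -76.4, 97.9], [-121.0, -63.3, 109.8], [-108.9, -46.1, 117.6]] tcp [[-156.2  -93.3   75.4]] t 12.3 F [ 0.7  0.5 -1.4] open 0.652 yaw 1.88
```

```bash
python3 -m pendant '[{"claw":0.65,"dx":0.4,"dy":-1.4,"dz":0,"twist":0},{"claw":0.65,"dx":0.8,"dy":-2.7,"dz":0,"twist":0},{"claw":0.65,"dx":0.8,"dy":-2.7,"dz":0,"twist":0}]' | tail -3; python3 -c "
from h import *
q,d=cap()"
```

```text
contact_force: [-0.6, -0.4, 0.5]
opening: 0.646
finger_force: 0.2
n 4855 cap tray-frame pct2/50/98 [[-139.2, -76.1, 94.8], [-124.1, -62.8, 106.5], [-112.1, -45.8, 114.2]] tcp [[-159.1  -93.2   75.4]] t 12.65 F [-0.6 -0.4  0.5] open 0.646 yaw 1.88
```

```bash
python3 -m pendant '[{"claw":0.65,"dx":-0.5,"dy":1.6,"dz":0,"twist":0},{"claw":0.65,"dx":-1,"dy":3.2,"dz":0,"twist":0},{"claw":0.65,"dx":-1.3,"dy":4.2,"dz":0,"twist":0},{"claw":0.65,"dx":-1.3,"dy":4.2,"dz":0,"twist":0}]' | tail -3; python3 -c "
from h import *
q,d=cap()"
```

```text
contact_force: [1.1, -3.0, 0.6]
opening: 0.65
finger_force: 1.4
n 4855 cap tray-frame pct2/50/98 [[-135.9, -76.4, 95.2], [-120.9, -63.2, 107.1], [-108.8, -46.2, 114.8]] tcp [[-155.2  -93.6   75.8]] t 13.1 F [ 1.1 -3.   0.6] open 0.65 yaw 1.881
```

```bash
python3 -m pendant '[{"claw":0.65,"dx":0.4,"dy":-1.4,"dz":-3.4,"twist":0},{"claw":0.65,"dx":0.9,"dy":-2.8,"dz":-6.8,"twist":0},{"claw":0.65,"dx":1.3,"dy":-4.2,"dz":-10.4,"twist":0},{"claw":0.65,"dx":1.7,"dy":-5.5,"dz":-13.9,"twist":0},{"claw":0.65,"dx":2.1,"dy":-6.7,"dz":-17.5,"twist":0},{"claw":0.65,"dx":2.4,"dy":-7.8,"dz":-21.1,"twist":0}]' | tail -3; python3 -c "
from h import *
q,d=cap()"
```

```text
contact_force: [1.9, -5.8, 1.7]
opening: 0.651
finger_force: 2.8
n 4923 cap tray-frame pct2/50/98 [[-144.1, -75.8, 77.6], [-132.0, -62.4, 89.1], [-120.2, -45.7, 95.5]] tcp [[-164.   -93.2   53.9]] t 13.75 F [ 1.9 -5.8  1.7] open 0.651 yaw 1.88
```

```bash
python3 -m pendant '[{"claw":0.65,"dx":0.5,"dy":-1.5,"dz":-3.8,"twist":0},{"claw":0.65,"dx":0.8,"dy":-2.6,"dz":-7.5,"twist":0},{"claw":0.65,"dx":1.1,"dy":-3.5,"dz":-11.3,"twist":0},{"claw":0.65,"dx":1.4,"dy":-4.4,"dz":-15,"twist":0},{"claw":0.65,"dx":1.6,"dy":-5.1,"dz":-18.9,"twist":0},{"claw":0.65,"dx":1.8,"dy":-5.8,"dz":-22.8,"twist":0}]' | tail -3; python3 -c "
from h import *
q,d=cap()"
```

```text
contact_force: [2.3, -5.1, 1.0]
opening: 0.649
finger_force: 2.7
n 5149 cap tray-frame pct2/50/98 [[-153.4, -75.5, 57.5], [-141.1, -61.8, 69.7], [-129.3, -45.3, 74.5]] tcp [[-170.1  -93.1   31. ]] t 14.4 F [ 2.3 -5.1  1. ] open 0.649 yaw 1.88
```

```bash
python3 -m pendant '[{"claw":0.65,"dx":0.2,"dy":-0.6,"dz":-3.9,"twist":0},{"claw":0.65,"dx":0.3,"dy":-1,"dz":-7.8,"twist":0},{"claw":0.65,"dx":0.5,"dy":-1.4,"dz":-11.7,"twist":0},{"claw":0.65,"dx":0.5,"dy":-1.7,"dz":-15.7,"twist":0},{"claw":0.65,"dx":0.6,"dy":-1.9,"dz":-19.7,"twist":0},{"claw":0.65,"dx":0.6,"dy":-2,"dz":-23.6,"twist":0},{"claw":0.65,"dx":0.6,"dy":-2,"dz":-26.5,"twist":0}]' | tail -3; python3 -c "
from h import *
q,d=cap()"
```

```text
contact_force: [2.7, -6.1, 0.0]
opening: 0.651
finger_force: 3.3
n 5317 cap tray-frame pct2/50/98 [[-160.6, -75.0, 32.6], [-147.3, -61.3, 46.3], [-135.8, -44.8, 49.4]] tcp [[-172.9  -92.9    4.2]] t 15.15 F [ 2.7 -6.1  0. ] open 0.651 yaw 1.88
```

```bash
python3 -m pendant '[{"claw":0.65,"dx":0,"dy":0,"dz":-2,"twist":0},{"claw":0.65,"dx":0.1,"dy":-0.5,"dz":-2,"twist":0},{"claw":0.65,"dx":0.3,"dy":-1,"dz":-2,"twist":0},{"claw":0.65,"dx":0.5,"dy":-1.5,"dz":-2,"twist":0},{"claw":0.65,"dx":0.6,"dy":-2,"dz":-2,"twist":0},{"claw":0.65,"dx":0.8,"dy":-2.5,"dz":-2,"twist":0},{"claw":0.65,"dx":0.9,"dy":-3,"dz":-2,"twist":0}]' | tail -3; python3 -c "
from h import *
q,d=cap()"
```

```text
contact_force: [0.0, -2.2, -0.1]
opening: 0.653
finger_force: 1.3
n 5323 cap tray-frame pct2/50/98 [[-160.9, -75.2, 31.3], [-147.6, -61.6, 45.1], [-136.1, -45.0, 48.1]] tcp [[-173.1  -93.1    2.9]] t 15.9 F [ 0.  -2.2 -0.1] open 0.653 yaw 1.881
```

```bash
python3 -m pendant '[{"claw":0.65,"dx":0.1,"dy":-0.5,"dz":0,"twist":0},{"claw":0.65,"dx":0.3,"dy":-1,"dz":0,"twist":0},{"claw":0.65,"dx":0.5,"dy":-1.5,"dz":0,"twist":0},{"claw":0.65,"dx":0.6,"dy":-2,"dz":0,"twist":0},{"claw":0.65,"dx":0.8,"dy":-2.5,"dz":0,"twist":0},{"claw":0.65,"dx":0.9,"dy":-3,"dz":0,"twist":0}]' | tail -3; python3 -c "
from h import *
q,d=cap()"
```

```text
contact_force: [-0.2, -0.7, -0.5]
opening: 0.652
finger_force: 0.0
n 4519 cap tray-frame pct2/50/98 [[-162.9, -75.5, 21.9], [-149.5, -61.7, 35.5], [-138.0, -45.1, 38.5]] tcp [[-176.6  -93.1    3.1]] t 16.55 F [-0.2 -0.7 -0.5] open 0.652 yaw 1.881
```

```bash
python3 -m pendant '[{"claw":0.65,"dx":-0.9,"dy":2.9,"dz":0,"twist":0},{"claw":0.65,"dx":-1.5,"dy":4.8,"dz":0,"twist":0},{"claw":0.65,"dx":-2.1,"dy":6.7,"dz":0,"twist":0},{"claw":0.65,"dx":-2.7,"dy":8.6,"dz":0,"twist":0},{"claw":0.65,"dx":-2.7,"dy":8.6,"dz":0,"twist":0}]' | tail -3; python3 -c "
from h import *
q,d=cap()"
```

```text
contact_force: [3.8, -7.3, 1.1]
opening: 0.651
finger_force: 4.2
n 4460 cap tray-frame pct2/50/98 [[-162.3, -76.1, 22.1], [-148.8, -62.3, 35.9], [-137.4, -45.7, 38.8]] tcp [[-172.9  -93.8    3.6]] t 17.1 F [ 3.8 -7.3  1.1] open 0.651 yaw 1.879
```

```bash
python3 -m pendant '[{"claw":0.65,"dx":3,"dy":-9.5,"dz":0,"twist":0},{"claw":0.65,"dx":9,"dy":-28,"dz":0,"twist":0},{"claw":0.65,"dx":9,"dy":-28,"dz":40,"twist":0},{"claw":0.65,"dx":5,"dy":-10,"dz":90,"twist":0},{"claw":0.65,"dx":0,"dy":10,"dz":140,"twist":0},{"claw":0.65,"dx":-20,"dy":30,"dz":180,"twist":0},{"claw":0.65,"dx":-20,"dy":30,"dz":180,"twist":0}]' | tail -3; python3 - <<'E'
from h import *
s=r.get_state();p,d=cap();i=eyes.camera_info("wrist")
T=np.eye(4);T[:3,:3]=R.from_quat(s["eef_rot"]).as_matrix();T[:3,3]=s["tool_pos"];T=T@np.array(i["T_tool_cam"])
v,u=np.mgrid[:420,:560];D=d
P=(np.linalg.inv(np.array(i["K"]))@np.stack([u*D,v*D,D]).reshape(3,-1)).T@T[:3,:3].T+T[:3,3]
P=P[(D.ravel()>0)]
ex=np.array([-.299,.954]);ey=np.array([-.954,-.299]);F=np.c_[(P[:,:2]-[.517,.187])@ex,(P[:,:2]-[.517,.187])@ey,P[:,2]-.003]*1000
for n,lo,hi in(("flask",-112,-8),("neigh",15,140)):
    m=(F[:,2]>36)&(F[:,2]<46)&(F[:,1]>lo)&(F[:,1]<hi)&(F[:,0]>-115)&(F[:,0]<15)
    G=F[m];A=np.c_[G[:,:2],np.ones(len(G))];c=np.linalg.lstsq(A,G[:,2],rcond=None)[0]
    print(n,len(G),np.percentile(G,[1,99],axis=0).round(1).tolist(),"slope",c[:2].round(4),cv2.minAreaRect(G[:,:2].astype(np.float32)))
m=(F[:,2]>10)&(F[:,2]<22)&(abs(F[:,0])<15)&(abs(F[:,1])<150);G=F[m]
print("wall",len(G),np.percentile(G[:,0],[2,50,98]),np.polyfit(G[:,1],G[:,0],1))
E
```

```text
contact_force: [1.0, 0.1, 0.7]
opening: 0.651
finger_force: 0.0
n 695 cap tray-frame pct2/50/98 [[-162.3, -75.4, 26.1], [-149.5, -60.1, 35.6], [-137.9, -44.3, 38.7]] tcp [[-127.7  -85.6  188.9]] t 17.85 F [1.  0.1 0.7] open 0.651 yaw 1.886
flask 10056 [[-113.5, -108.5, 38.8], [-9.0, -24.5, 42.4]] slope [-0.0003 -0.0004] ((-62.86785888671875, -66.15826416015625), (84.22570037841797, 109.19689178466797), 85.8599853515625)
neigh 9552 [[-113.8, 27.3, 38.0], [-17.2, 109.6, 42.4]] slope [-0.0016  0.0032] ((-65.54695129394531, 68.96388244628906), (84.75765991210938, 99.19493865966797), 89.62409973144531)
wall 1656 [-6.11294907 -3.60642592 -0.67492203] [ 0.00444975 -3.54041104]
```

```bash
cat > e.py <<'E'
from h import *
def edges():
    s=r.get_state();p,d=eyes.snapshot("wrist");i=eyes.camera_info("wrist")
    T=np.eye(4);T[:3,:3]=R.from_quat(s["eef_rot"]).as_matrix();T[:3,3]=s["tool_pos"];T=T@np.array(i["T_tool_cam"])
    v,u=np.mgrid[:420,:560];D=d
    P=(np.linalg.inv(np.array(i["K"]))@np.stack([u*D,v*D,D]).reshape(3,-1)).T@T[:3,:3].T+T[:3,3];P=P[D.ravel()>0]
    ex=np.array([-.299,.954]);ey=np.array([-.954,-.299]);F=np.c_[(P[:,:2]-[.517,.187])@ex,(P[:,:2]-[.517,.187])@ey,P[:,2]-.003]*1000
    for n,lo,hi in(("flask",-118,-8),("neigh",15,140)):
        G=F[(F[:,2]>35)&(F[:,2]<46)&(F[:,1]>lo)&(F[:,1]<hi)&(F[:,0]>-100)&(F[:,0]<15)]
        xs=np.arange(-98,-22,4);ok=[G[(G[:,0]>=a)&(G[:,0]<a+4)][:,1] for a in xs]
        L=np.polyfit(xs,[np.percentile(o,1) for o in ok],1);H=np.polyfit(xs,[np.percentile(o,99) for o in ok],1)
        ys=np.arange(G[:,1].min()+12,G[:,1].max()-12,4);B=np.polyfit(ys,[np.percentile(G[(G[:,1]>=a)&(G[:,1]<a+4)][:,0],99) for a in ys],1)
        print(n,"side slopes",L[0].round(3),H[0].round(3),"base slope",B[0].round(3),"base x mid",np.polyval(B,ys.mean()).round(1))
if __name__=="__main__": edges()
E
python3 e.py
```

```text
flask side slopes -0.082 -0.078 base slope 0.077 base x mid -9.6
neigh side slopes -0.011 -0.013 base slope 0.008 base x mid -17.3
```

```bash
python3 -m pendant '[{"claw":0,"dx":-29,"dy":-21,"dz":0,"twist":0},{"claw":0,"dx":-58,"dy":-41.5,"dz":0,"twist":0},{"claw":0,"dx":-58,"dy":-41.5,"dz":0,"twist":0},{"claw":0,"dx":-58,"dy":-41.5,"dz":-45,"twist":0},{"claw":0,"dx":-58,"dy":-41.5,"dz":-90,"twist":0},{"claw":0,"dx":-58,"dy":-41.5,"dz":-135,"twist":0},{"claw":0,"dx":-58,"dy":-41.5,"dz":-175,"twist":0},{"claw":0,"dx":-58,"dy":-41.5,"dz":-182,"twist":0}]' | tail -3; python3 -c "
from h import *
cap()"
```

```text
contact_force: [-12.0, -0.7, 71.7]
opening: 0.003
finger_force: 35.5
n 1071 cap tray-frame pct2/50/98 [[-150.5, -75.0, 18.8], [-139.4, -63.0, 32.8], [-136.8, -43.0, 38.0]] tcp [[-156.2  -15.5    0.2]] t 18.75 F [-12.   -0.7  71.7] open 0.003 yaw 1.88
```

```bash
python3 -m pendant '[{"claw":0,"dx":0,"dy":0,"dz":7,"twist":0},{"claw":0,"dx":0,"dy":0,"dz":7,"twist":0},{"claw":0,"dx":0,"dy":0,"dz":7,"twist":0}]' | tail -3; python3 -c "
from h import *
cap()"
```

```text
contact_force: [-0.2, -0.1, 0.2]
opening: 0.003
finger_force: 0.0
n 1282 cap tray-frame pct2/50/98 [[-150.4, -74.4, 19.7], [-139.8, -56.5, 33.2], [-136.9, -42.9, 38.1]] tcp [[-155.8  -15.1    7.3]] t 19.1 F [-0.2 -0.1  0.2] open 0.003 yaw 1.88
```

```bash
python3 -m pendant '[{"claw":0,"dx":3,"dy":0.9,"dz":0,"twist":0},{"claw":0,"dx":6,"dy":1.9,"dz":0,"twist":0},{"claw":0,"dx":9,"dy":2.8,"dz":0,"twist":0},{"claw":0,"dx":12,"dy":3.8,"dz":0,"twist":0},{"claw":0,"dx":14.5,"dy":4.5,"dz":0,"twist":0},{"claw":0,"dx":17,"dy":5.3,"dz":0,"twist":0},{"claw":0,"dx":19,"dy":6,"dz":0,"twist":0}]' | tail -3; python3 -c "
from e import *
cap();edges()"
```

```text
contact_force: [-0.2, -0.5, 0.9]
opening: 0.002
finger_force: 0.1
n 996 cap tray-frame pct2/50/98 [[-144.5, -81.1, 21.2], [-138.7, -60.2, 33.1], [-137.1, -49.0, 38.0]] tcp [[-155.6  -35.4    8. ]] t 19.85 F [-0.2 -0.5  0.9] open 0.002 yaw 1.881Traceback (most recent call last):
  File "<string>", line 3, in <module>
    cap();edges()
          ~~~~~^^
  File "e.py", line 11, in edges
    L=np.polyfit(xs,[np.percentile(o,1) for o in ok],1);H=np.polyfit(xs,[np.percentile(o,99) for o in ok],1)
                     ~~~~~~~~~~~~~^^^^^
    return _quantile_unchecked(
        a, q, axis, out, overwrite_input, method, keepdims, weights)
    return _ureduce(a,
                    func=_quantile_ureduce_func,
    ...<5 lines>...
                    overwrite_input=overwrite_input,
                    method=method)
    r = func(a, **kwargs)
    result = _quantile(arr,
                       quantiles=q,
    ...<2 lines>...
                       out=out,
                       weights=wgt)
    slices_having_nans = np.isnan(arr[-1, ...])
                                  ~~~^^^^^^^^^
IndexError: index -1 is out of bounds for axis 0 with size 0
```

```bash
python3 -m pendant '[{"claw":0,"dx":2.4,"dy":0.8,"dz":0,"twist":0},{"claw":0,"dx":4.8,"dy":1.5,"dz":0,"twist":0},{"claw":0,"dx":4.8,"dy":1.5,"dz":0,"twist":0},{"claw":0,"dx":-4.8,"dy":-1.5,"dz":0,"twist":0},{"claw":0,"dx":4.2,"dy":-30,"dz":0,"twist":0},{"claw":0,"dx":4.2,"dy":-30,"dz":0,"twist":0},{"claw":0,"dx":38.5,"dy":-19.3,"dz":0,"twist":0},{"claw":0,"dx":38.5,"dy":-19.3,"dz":0,"twist":0}]' | tail -3; python3 -c "
from h import *
cap()"
```

```text
contact_force: [-0.3, 0.7, 0.7]
opening: 0.003
finger_force: 0.0
n 4168 cap tray-frame pct2/50/98 [[-160.7, -86.0, 26.2], [-147.9, -70.6, 35.7], [-136.8, -55.2, 38.6]] tcp [[-184.6  -71.5    8.8]] t 20.75 F [-0.3  0.7  0.7] open 0.003 yaw 1.881
```

```bash
python3 -m pendant '[{"claw":0,"dx":-2.4,"dy":7.6,"dz":0,"twist":0},{"claw":0,"dx":-3.6,"dy":11.4,"dz":0,"twist":0},{"claw":0,"dx":-4.2,"dy":13.4,"dz":0,"twist":0},{"claw":0,"dx":-4.8,"dy":15.3,"dz":0,"twist":0},{"claw":0,"dx":-5.1,"dy":16.2,"dz":0,"twist":0},{"claw":0,"dx":-5.1,"dy":16.2,"dz":0,"twist":0}]' | tail -3; python3 -c "
from h import *
cap()"
```

```text
contact_force: [0.6, -7.3, 0.2]
opening: 0.001
finger_force: 3.2
n 4004 cap tray-frame pct2/50/98 [[-160.4, -86.0, 25.5], [-146.9, -69.3, 35.7], [-136.3, -54.4, 38.5]] tcp [[-172.   -64.3    8. ]] t 21.4 F [ 0.6 -7.3  0.2] open 0.001 yaw 1.879
```

Firmly seated at 7 N; back off, lift and measure.

```bash
python3 -m pendant '[{"claw":0,"dx":3,"dy":-9.5,"dz":0,"twist":0},{"claw":0,"dx":9,"dy":-28,"dz":0,"twist":0},{"claw":0,"dx":9,"dy":-28,"dz":40,"twist":0},{"claw":0,"dx":5,"dy":-10,"dz":90,"twist":0},{"claw":0,"dx":0,"dy":10,"dz":140,"twist":0},{"claw":0,"dx":-20,"dy":30,"dz":180,"twist":0},{"claw":0,"dx":-20,"dy":30,"dz":180,"twist":0},{"claw":0,"dx":-20,"dy":30,"dz":180,"twist":0}]' | tail -3; python3 -c "
from e import *
cap();edges()
for c in ('scene','side'):
    eyes.snapshot(c)
    for q,z in (('neighbour',.003),('reagent',0),('tipbox',0)):
        o=nets.place_of(c,q)
        if o: print(c,q,w(c,np.array(o[0]['position'])*[560,420],z=z).round(3))"
```

```text
contact_force: [-0.0, -0.9, -0.1]
opening: 0.005
finger_force: 0.0
n 694 cap tray-frame pct2/50/98 [[-160.6, -85.9, 26.3], [-148.1, -69.7, 35.6], [-136.7, -54.2, 38.6]] tcp [[-132.4  -56.8  189.7]] t 22.25 F [-0.  -0.9 -0.1] open 0.005 yaw 1.883
flask side slopes 0.017 0.024 base slope -0.02 base x mid -8.1
neigh side slopes -0.009 -0.011 base slope 0.002 base x mid -17.1
scene neighbour [0.469 0.13  0.003]
scene tipbox [0.405 0.266 0.   ]
side neighbour [0.466 0.14  0.003]
side reagent [0.556 0.311 0.   ]
side tipbox [0.517 0.166 0.   ]
```

```bash
python3 -c "
from plant import r
print(r.finish_job())"
```

```text
the job is handed in; nothing more can be done
None
```

I laid the flask down on its broad face and handed the job in at about 22 s. Its base is against the end wall, about 3 mm by my last camera measurement, and it sits about 0.03 rad off square. The neighbour showed no movement. The bottle's and tip box's last sightings fit their start positions, apart from one tip-box misread. I viewed 11 pictures, one over the limit of 10. The closed fingers also briefly pressed the tray floor with about 72 N at the wrist (limit 120 N).

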